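# Close the draw latch on an air-cleaner housing

## Robot

A 6-joint arm with a two-finger parallel gripper is mounted at the origin on the work surface. World frame = base frame: x ahead of the robot, y to its left, z up, the work surface at z = 0. Lengths are in mm, angles in rad, forces in N, time in s.
With the tool pointing down it reaches from about 375 to 925 mm from the base axis. Payload 5.7 kg.
Tool frame: the origin (TCP) lies midway between the tips of the shut fingers; the grasp point (between the pads) lies 19 mm behind it; z points along the fingers, y is the line along which they close (so a half turn about z gives the same grasp; the last joint's range is limited). The gripper opens to 85 mm and grips with 20 to 120 N. Pads are 22 mm wide; open, the fingers measure 114 mm over their backs; the gripper's body (76 mm by 85 mm) begins 54 mm behind the grasp point. The pads swing forward as they close: fully open they stand 13 mm farther back than shut.
Start: joints at [-1.431, 0.359, 1.51, -0, 1.272, -0.115], TCP at [151.217, -580.6, 231.267] pointing down, gripper open.
Joint ranges: [-2.97, 2.97], [-1.01, 2.36], [0.21, 2.38], [-0.96, 4.11], [0.2, 2.71], [-2.98, 2.98]. Speed limits (rad/s): [2.39, 2.39, 3.14, 3.14, 3.14, 3.14].

## Interface

Orientations are given as a unit quaternion [x, y, z, w].
In Python, from station import bot gives the robot as it stands.
- The arm moves only by the tool servo_tool, never from a script. Its argument "plan" is one flat list of numbers, 5 for each row, row after row: the shift along the tool's x, y, z in cm, then the turn about the tool's z in degrees, then the finger opening in cm, from 0 to 8.54. A call has 1 to 10 rows; each row is the pose to reach, as a shift and turn from the pose commanded when the call began, along the tool's axes at that moment; what a row does not reach only later rows make up. A row lasts 1/8 s, in which the tool goes at most 62.5 mm and 10.7 degrees, less where a joint would pass 70% of its speed; a pose out of reach is approached as far as the arm can. A call with a gripper value outside its range is refused whole. The fingers move at their own pace and stop on an object; "force" is the grip in N (left out, the last holds). Time passes only in rows, so rows that repeat a pose let the fingers close. It gives the time, the measured TCP pose, the force, the opening and the grip force at its end, in the units of the state.
- bot.state(): the state, without advancing time (a new reading comes with each control period).
- bot.read_camera(name): name is "scene" or "top" or "wrist"; returns a dict with "frame" (384x512x3 uint8, blue, green, red), "mtx" (3x3 intrinsics, pixels), "camera_from_world" (4x4, takes a point from world to camera coordinates). Camera axes: x right, y up, looking along -z (the intrinsics and any distortion apply to the point x, -y, -z); pixel columns grow to the right and rows downward; lengths in mm; the calibration is good to about 2 mm. A picture is of the moment at which its call begins. There is no depth.
- bot.hand_in(): hands the job in; it is judged then, once.
The state is a dict: "time": time; "joint_pos": joint angles; "joint_vel": joint speeds; "joint_torque": joint torques, N m; "eef_pos": TCP position; "tcp_rot": TCP orientation; "ft_force": force on the tool from outside, world axes, zero at the start; "wrist_torque": the same for the moment, N m; "gripper_width": opening from 0.0 (shut) to 1.0 (fully open); "gripper_force": force on a finger pad.
Only numpy, scipy, OpenCV 4.12 (cv2) and the standard library are available. Lean on these libraries where they do the work, as an engineer would, in place of code of your own. Each camera call takes 0.05 s, during which the arm holds its last target. There are 200 camera calls.

## Task

The black air-cleaner housing on the bench has its new filter in, but its end cap still stands ajar. Throw the latch lever towards the cap, bring the wire bail over the hook on the cap and draw it back until it is caught under the hook's beak, then press the lever down over centre so that the cap is pulled home and the latch holds by itself. Leave everything else on the bench where it stands.

Things in the scene. Friction and masses are not known exactly. Their poses are not given: they have to be found in the camera images.
- housing: black plastic air-cleaner canister lying on two saddle feet, fixed; 160 mm diameter, 262 mm long, crown 175 mm above the bench. Origin on the bench below the latch lever's pivot; its x axis runs along the canister from the end cap (nearest the robot) to the tail, z up. Latch and keeper lie on the crown in its plane y = 0. An inlet stub stands out on its +y side. 'x' in the entries below is this x
- lever_pivot (a point): centre of the latch lever's pivot pin, 194 mm above the bench, 19 mm above the crown; the pin runs along the housing's y
- lever (a joint): bright steel latch lever, a plate 26 mm wide, 3.5 mm thick, tip 70 mm from the pivot. 0 = down on its stop, pointing to +x, 0.175 rad below level; its angle above level is the value less 0.175 rad; 1.75 = upright; open stop 2.1, leaning over the cap. Friction (0.02 N m) keeps it where it is left. Its upper face looks to the cap when it stands up
- lever_tip (a point): middle of the lever's slightly upturned free end, 68 mm from the pivot, 8 mm off the line through pivot and bail pins on the upper face's side
- bail_pin (a point): on the lever, 16 mm from its pivot: midway between the pins on which the bail turns
- bail (a joint): latch's wire loop (6 mm steel wire, 42 mm wide outside), 65 mm from its pins to its crossbar's centre; it straddles the lever and, being longer, can swing past its tip. In space it points at the angle pi + lever - bail (rad) from +x, turning up over the top towards the cap. Stiff on its pins (0.013 N m): it does not fall, but turns with the lever unless something holds it
- bail_bar (a point): middle of the bail's crossbar, on the wire's centre line (6 mm round, 36 mm long, along the housing's y): the part that goes under the keeper's beak
- keeper_seat (a point): point in the keeper where the crossbar's centre must lie. The keeper is a steel hook 22 mm wide on the cap's crown, open to -x: foot plate, its flat top 3 mm below this point, running 43 mm to -x; upstand 5 mm thick, its face 3 mm to +x of this point. Push the crossbar in along the plate with about 3 to 6 N until it bears on the upstand
- keeper_beak (a point): foremost (-x) upper edge of the keeper's beak, which overhangs the upstand by 4 mm; its underside is 4.5 mm, its top 8.5 mm above the seat. The crossbar must come down on the foot plate in front of it, at least 5 mm to -x of the seat. With the cap ajar it clears the beak only with the lever beyond about 1.8 rad; with the lever on its open stop it comes down about 10 mm to -x of the seat
- cap (a joint): round black end cap, 180 mm diameter, 82 mm deep, at the canister's -x end, hinged on tabs at its foot; the keeper is on its crown. 0 = home on its seal. It starts 0.036 rad ajar (keeper 7 mm out to -x); the seal's push reaches 90 N at the keeper. The hooked bail is tight at lever about 1.4; pressing on needs up to 15 N near the lever's tip, most at 0.7, then the lever snaps over centre
- old_filter: spent filter cartridge standing on end, 110 mm in diameter, 160 mm tall; bystander; origin at the centre of its underside
- spray_can: aluminium spray can, 58 mm in diameter, 165 mm tall; bystander; origin at the centre of its underside
- spanner: steel spanner lying flat, 190 mm; bystander; origin at the centre of its underside
- screwdriver: screwdriver lying flat; bystander; origin at the centre of its underside
- ratchet: ratchet handle lying flat, 220 mm; bystander; origin at the centre of its underside
- bolt_tin: open tin of bolts, 74 mm in diameter, 50 mm tall; bystander; origin at the centre of its underside
- oil_jug: beige oil jug, 130 x 85 mm, 190 mm tall; bystander; origin at the centre of its underside
- hose_clamp: steel hose clamp ring lying flat, 80 mm in diameter, 14 mm tall; bystander; origin at the centre of its underside

How it is judged (in metres and radians):
On the way, in this order (a step that is already met when the one before it is completed fails the run):
1. the bail's crossbar lies in the keeper, under its beak, with the lever still up (distance between bail_bar and keeper_seat below 0.005 m and value of joint lever above 0.6 rad), for 0.2 s.
2. the lever is down past centre with the bail still hooked (distance between bail_bar and keeper_seat below 0.005 m and value of joint lever below 0.1 rad), for 0.2 s.
At the end, for the whole second after the job is handed in: The bail's crossbar is in the keeper (its centre within 5 mm of the seat), the lever is down past centre (within 0.1 rad of its stop) and at rest, the cap is drawn home (within 0.012 rad, 2 mm at the keeper), and the robot has let go (all of step 2 and value of joint cap below 0.012 rad and velocity of joint lever between -0.05 and 0.05 rad/s); the robot touches nothing.
It fails at once if a thing standing or lying on the bench was moved by more than 30 mm (distance of any of old_filter, spray_can, spanner, screwdriver, ratchet, bolt_tin, oil_jug, hose_clamp from where it was at the start of the episode above 0.03 m).
It also fails if it takes over 64 s, if anything falls off the work surface, if the arm or the gripper's body presses on something with over 40 N, if the wrist force passes 120 N, or if a joint passes its speed limit or range.

## Working session

There is one attempt and no reset: what is moved stays moved. The work goes in short steps, Python scripts to look and compute and a tool call to move; the robot and the scene stay as the last step left them, time stands still between calls to the robot, and variables do not carry over. Pictures are saved under pics/ and viewed, at most 10 in all, crops included, and the job is handed in when it is done.

Besides the shell and the picture viewer there is one more tool, called after "Request:" in YAML: its name, and indented under it one key for each argument. servo_tool: Moves the arm, as the interface text tells. Its arguments: {"type":"object","properties":{"plan":{"type":"array","items":{"type":"number"}},"force":{"type":"number"}},"required":["plan"]}

```bash
mkdir -p pics; ls
python3 - <<'E'
from station import bot
import cv2,numpy as np
s=bot.state();print(s['eef_pos'],s['tcp_rot'],s['time'],s['ft_force'])
for n in('scene','top'):
    c=bot.read_camera(n);cv2.imwrite(f'pics/{n}0.png',c['frame']);print(n,c['mtx'].tolist(),np.round(c['camera_from_world'],4).tolist(),[k for k in c])
E
```

```text
pics
[ 151.11341139 -579.95521114  230.4393016 ] [ 9.91896989e-01  1.27041281e-01 -8.29078552e-06 -9.35926364e-04] 0.0 [-0.48542549  0.2550061  -0.70496869]
scene [[412.8080337795555, 0.0, 258.83778435145217], [0.0, 412.8080337795555, 188.87115665935605], [0.0, 0.0, 1.0]] [[0.4202, 0.9073, -0.0137, -281.8258], [-0.6385, 0.3063, 0.706, 269.7725], [0.6448, -0.288, 0.708, -1918.1489], [0.0, 0.0, 0.0, 1.0]] ['frame', 'mtx', 'camera_from_world']
top [[429.07295122816595, 0.0, 261.860335557475], [0.0, 429.07295122816595, 198.68513851571208], [0.0, 0.0, 1.0]] [[-0.0211, -0.9997, -0.0112, 44.2245], [0.9959, -0.022, 0.0877, -601.6664], [-0.088, -0.0094, 0.9961, -1416.0399], [0.0, 0.0, 0.0, 1.0]] ['frame', 'mtx', 'camera_from_world']
```

View pics/scene0.png

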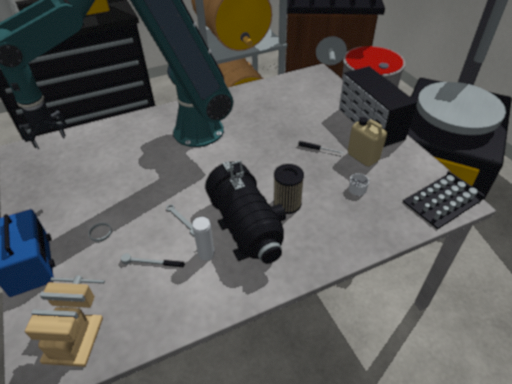

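View pics/top0.png

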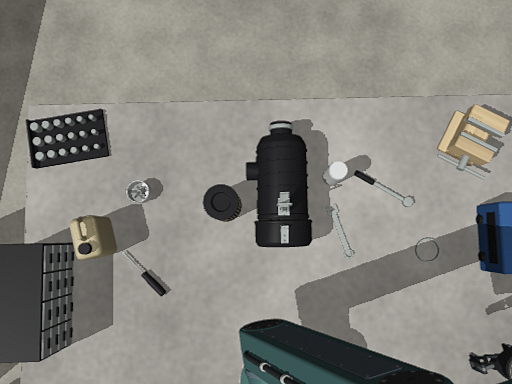

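The housing lies along the image vertical in the top view, with the cap at about (284,235) and the latch at about (284,203). I'll zoom in on both.

```bash
cat > h.py <<'E'
import numpy as np,cv2
from scipy.spatial.transform import Rotation as R
def ray(c,u,v,z):
    """world point on pixel (u,v) at height z"""
    T=c['camera_from_world'];K=c['mtx']
    d=np.array([(u-K[0,2])/K[0,0],-(v-K[1,2])/K[1,1],-1.])
    Ri=T[:3,:3].T;o=-Ri@T[:3,3];d=Ri@d
    return o+d*(z-o[2])/d[2]
def proj(c,p):
    q=c['camera_from_world'][:3,:3]@np.asarray(p,float)+c['camera_from_world'][:3,3]
    K=c['mtx'];return np.array([K[0,0]*q[0]/-q[2]+K[0,2],K[1,1]*-q[1]/-q[2]+K[1,2]])
def crop(f,x0,y0,w,h,k,name):
    cv2.imwrite(name,cv2.resize(f[y0:y0+h,x0:x0+w],None,fx=k,fy=k,interpolation=cv2.INTER_CUBIC))
E
python3 - <<'E'
from h import *
a=cv2.imread('pics/top0.png');b=cv2.imread('pics/scene0.png')
A=cv2.resize(a[175:255,250:320],None,fx=5.7,fy=5.7,interpolation=2);B=cv2.resize(b[150:220,195:255],None,fx=6.5,fy=6.5,interpolation=2)
h=max(A.shape[0],B.shape[0]);p=lambda i:np.pad(i,((0,h-i.shape[0]),(0,0),(0,0)))
o=np.hstack([p(A),p(B)]);print(o.shape,A.shape);cv2.imwrite('pics/z0.png',o)
E
```

```text
(456, 789, 3) (456, 399, 3)
```

View pics/z0.png

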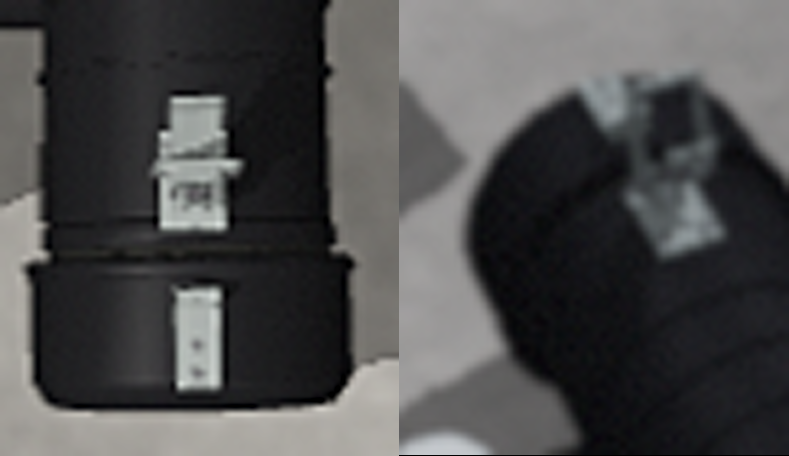

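Run:
```python
from h import *
from station import bot
c=bot.read_camera('top')
f=lambda x,y:(x/5.7+250-.4,y/5.7+175-.4)
for n,x,y,z in[('keeper upstand +x end',199,288,195),('keeper front',199,388,188),('lever tip',199,97,190),('bracket front',195,230,178),('capL',32,300,95),('capR',354,300,95),('bodyL',45,150,95),('bodyR',328,150,95),('bodyL2',47,240,95),('bodyR2',332,240,95)]:
    print(n,np.round(ray(c,*f(x,y),z)[:2]))
for z in(191,220,240,256):print(z,np.round(ray(c,*f(197,165),z)))
s=bot.read_camera('scene')
g=lambda x,y:((x-399)/6.5+195-.4,y/6.5+150-.4)
for x,y in[(655,100),(700,78),(715,150),(690,255),(650,230)]:
    print('scene px',g(x,y))
print(R.from_quat(bot.state()['tcp_rot']).as_matrix().round(3))
```

```text
keeper upstand +x end [508. -36.]
keeper front [456. -34.]
lever tip [608. -38.]
bracket front [539. -35.]
capL [506.  54.]
capR [ 502. -126.]
bodyL [590.  45.]
bodyR [ 586. -114.]
bodyL2 [539.  45.]
bodyR2 [ 536. -115.]
191 [572. -36. 191.]
220 [570. -35. 220.]
240 [568. -34. 240.]
256 [567. -34. 256.]
scene px (233.98461538461538, 164.98461538461538)
scene px (240.90769230769232, 161.6)
scene px (243.2153846153846, 172.67692307692306)
scene px (239.36923076923077, 188.83076923076922)
scene px (233.2153846153846, 184.98461538461538)
[[ 0.968  0.252 -0.   ]
 [ 0.252 -0.968  0.001]
 [ 0.    -0.001 -1.   ]]
```

```bash
cat >> h.py <<'E'
YAW=-0.024
def W(p,piv,yaw=None):
    """latch-plane point (x from pivot, y, z world) -> world"""
    yaw=YAW if yaw is None else yaw
    c,s=np.cos(yaw),np.sin(yaw);return np.array([piv[0]+c*p[0]-s*p[1],piv[1]+s*p[0]+c*p[1],p[2]])
def model(piv,L,phi,seat):
    a=L-.175;u=np.array([np.cos(a),np.sin(a)]);n=np.array([-u[1],u[0]])
    seg=[]
    q=lambda v,y:W((v[0],y,194+v[1]),piv)
    t=70*u+6*n; t0=5*u
    seg+=[((0,255,0),[q(t0,-13),q(t,-13),q(t,13),q(t0,13),q(t0,-13)])]
    b=16*u;e=b+65*np.array([np.cos(phi),np.sin(phi)])
    seg+=[((0,0,255),[q(b,-18),q(e,-18),q(e,18),q(b,18)])]
    s=np.array(seat)-[0,194]
    k=[s+[8,-3],s+[-43,-3]]
    seg+=[((255,0,0),[q(k[0],-11),q(k[1],-11),q(k[1],11),q(k[0],11),q(k[0],-11)])]
    return seg
def draw(c,seg,x0,y0,w,h,k):
    f=cv2.resize(c['frame'][y0:y0+h,x0:x0+w],None,fx=k,fy=k,interpolation=2)
    for col,ps in seg:
        P=np.array([(proj(c,p)+.5-[x0,y0])*k-.5 for p in ps]);cv2.polylines(f,[np.round(P).astype(int)],False,col,1,cv2.LINE_AA)
    return f
def save(name,ims):
    h=max(i.shape[0] for i in ims);cv2.imwrite(name,np.hstack([np.pad(i,((0,h-i.shape[0]),(0,0),(0,0))) for i in ims]))
E
python3 - <<'E'
from h import *
from station import bot
t=bot.read_camera('top');s=bot.read_camera('scene')
piv=(556,-36)
rows=[]
for L,phi in[(0,2.0),(0.0,1.2),(.7,2.2),(.7,1.5)]:
    m=model(piv,L,phi,(-56,191))
    rows.append(np.vstack([draw(t,m,262,180,45,70,4),draw(s,m,205,150,45,45,4)]))
save('pics/ov.png',rows)
E
```

```text
(no output)
```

View pics/ov.png

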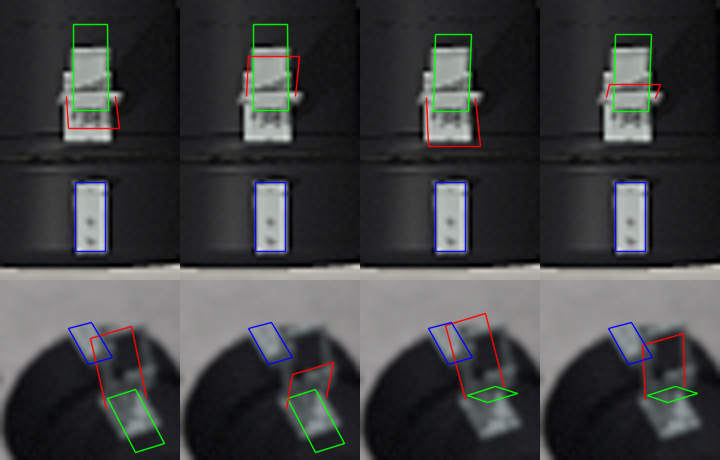

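The keeper fits the image well, with its seat at about (500,-35). The lever and bail angles are still unclear, so I'll go above and use the wrist camera.

Request:
servo_tool:
  plan: [0, 0, -6, 0, 4, 0, 0, -12, 2, 4, 5, -4, -17, 4, 4, 11, -8, -17, 6, 4, 17, -13, -17, 8, 4, 23, -17.5, -17, 10, 4, 28, -22, -17, 12, 4, 33, -26, -17, 14, 4, 38, -30, -17, 16, 4, 43, -34, -17, 16, 4]

```text
time: 1.55
eef_pos: [445.4, -191.3, 401.5]
tcp_rot: [1.0, -0.013, 0.0, 0.0]
ft_force: [0.9, -0.6, -0.2]
gripper_width: 0.465
gripper_force: 0.0
```

Request:
servo_tool:
  plan: [5, -4, 0, 0, 4, 11, -8, 0, 0, 4, 11, -8, 0, 0, 4, 11, -8, 0, 0, 4, 11, -8, 0, 0, 4]

```text
time: 2.17
eef_pos: [555.4, -116.7, 401.3]
tcp_rot: [1.0, -0.013, -0.0, 0.0]
ft_force: [-0.2, -0.5, 0.1]
gripper_width: 0.471
gripper_force: 0.0
```

Run:
```python
from h import *
from station import bot
s=bot.state();print(s['eef_pos'],s['time'],R.from_quat(s['tcp_rot']).as_matrix().round(3).tolist(),s['ft_force'])
c=bot.read_camera('wrist');cv2.imwrite('pics/w1.png',c['frame']);np.save('pics/w1.npy',dict(m=c['mtx'],T=c['camera_from_world']),allow_pickle=True)
T=c['camera_from_world'];print(-T[:3,:3].T@T[:3,3],T[:3,:3].round(3).tolist(),c['mtx'])
```

```text
[ 555.36009589 -116.74155645  401.34067104] 2.175 [[1.0, -0.026, -0.001], [-0.026, -1.0, -0.0], [-0.001, 0.0, -1.0]] [-0.15070466 -0.47180103  0.05944705]
[ 636.5059587  -118.73772654  543.84201821] [[-0.027, -1.0, -0.0], [0.948, -0.025, -0.316], [0.316, -0.009, 0.949]] [[268.42376004   0.         253.08628716]
 [  0.         268.42376004 188.94060401]
 [  0.           0.           1.        ]]
```

View pics/w1.png

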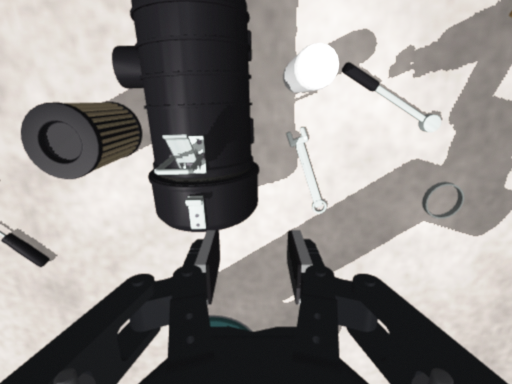

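The wrist view shows the latch at about (185,152) and the keeper at about (197,212). I'll zoom in with model overlays.

Run:
```python
from h import *
from station import bot
t=bot.read_camera('top');s=bot.read_camera('scene');w=bot.read_camera('wrist')
piv=(557,-36.5);cols=[]
for L,phi in[(None,0),(1.2,3.3),(1.2,1.9),(1.2,1.2)]:
    m=model(piv,L,phi,(-57,191)) if L else []
    cols.append(np.vstack([draw(t,m,267,182,33,34,6),draw(s,m,215,150,33,33,6),draw(w,m,152,125,66,55,3)]))
save('pics/ov2.png',cols)
```

```text
(no output)
```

View pics/ov2.png

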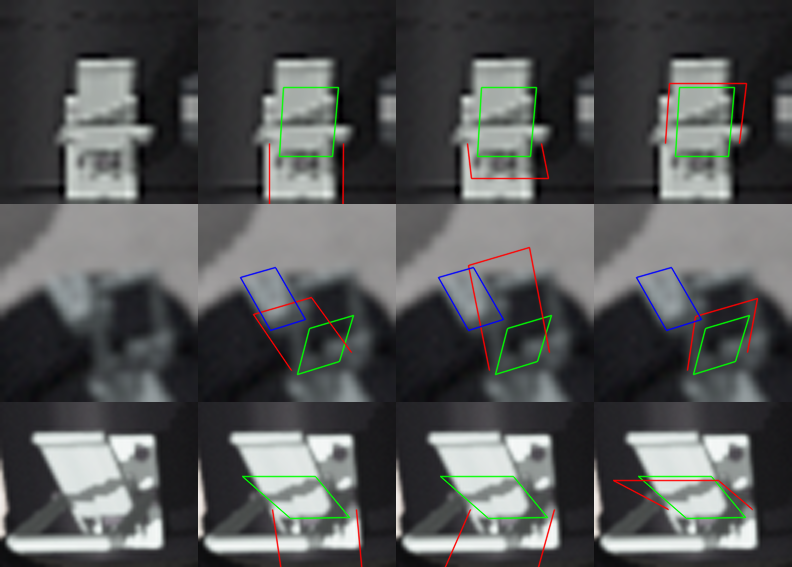

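Run:
```python
from h import *
from station import bot
from scipy.optimize import least_squares as LS
t=bot.read_camera('top');s=bot.read_camera('scene');w=bot.read_camera('wrist')
tip=[(t,(284.2,192)),(w,(175,136.6))];bar=[(t,(284.3,204)),(w,(176.8,172.3))]
for n,o in(('tip',tip),('bar',bar)):
    r=LS(lambda p:np.concatenate([proj(c,p)-u for c,u in o]),[560,-36,230]);print(n,r.x.round(1),r.fun.round(2),'scene',proj(s,r.x))
# joint fit
def f(p):
    x,y,L,ph=p;a=L-.175;u=np.array([np.cos(a),np.sin(a)]);n=np.array([-u[1],u[0]])
    v=68*u+8*n;b=16*u+65*np.array([np.cos(ph),np.sin(ph)])
    T=W((v[0],0,194+v[1]),(x,y));B=W((b[0],0,194+b[1]),(x,y))
    return np.concatenate([proj(c,T)-q for c,q in tip]+[proj(c,B)-q for c,q in bar]+[[(x-557)/4]])
for g in(.4,.9):
    r=LS(f,[557,-36,g,1.5]);print(r.x.round(3),r.fun.round(2))
```

```text
tip [601.5 -33.7 252.9] [-0.34 -0.48  0.13  0.17] scene [239.43287742 172.27511728]
bar [564.9 -33.9 263.2] [ 0.13  0.13 -0.05 -0.05] scene [234.86972195 163.17475186]
[561.198 -33.841   1.006   1.659] [ 0.01 -0.23  2.04  0.12  0.24 -0.56 -2.07  0.49  1.05]
[561.198 -33.841   1.006   1.659] [ 0.01 -0.23  2.04  0.12  0.24 -0.56 -2.07  0.49  1.05]
```

Triangulated, the lever tip is at about (601,-34,253), so the lever is near 1.0 rad. The bail points nearly straight up (about 1.64 rad). Pushing the lever's underside towards the cap will carry the bail over above the keeper.

Request:
servo_tool:
  plan: [4, -4, 0, 0, 0, 8.3, -8.4, 0, 0, 0, 8.3, -8.4, 4, 0, 0, 8.3, -8.4, 9, 0, 0, 8.3, -8.4, 13, 0, 0, 8.3, -8.4, 16, 0, 0, 8.3, -8.4, 16, 0, 0, 6.3, -8.4, 16, 0, 0, 5.3, -8.4, 16, 0, 0, 4.3, -8.4, 16, 0, 0]

```text
time: 3.78
eef_pos: [602.6, -33.2, 243.1]
tcp_rot: [1.0, -0.012, 0.002, 0.0]
ft_force: [0.6, -0.9, 1.2]
gripper_width: 0.0
gripper_force: 0.5
```

Request:
servo_tool:
  plan: [-1, 0, 0, 0, 0, -2, 0, 0, 0, 0, -3, 0, 0, 0, 0, -3.8, 0, 0, 0, 0, -4.3, 0, 0, 0, 0, -4.3, 0, 0, 0, 0]

```text
time: 4.53
eef_pos: [558.1, -31.8, 241.2]
tcp_rot: [1.0, -0.012, -0.0, -0.0]
ft_force: [-0.5, 0.3, -0.1]
gripper_width: 0.001
gripper_force: 0.0
```

Request:
servo_tool:
  plan: [-0.3, 0.2, 0, 0, 0, -0.5, 0.2, 0, 0, 0, -0.5, 0.2, 0, 0, 0]

```text
time: 4.9
eef_pos: [553.4, -33.8, 241.2]
tcp_rot: [1.0, -0.012, -0.0, -0.0]
ft_force: [0.0, -0.1, 0.0]
gripper_width: 0.005
gripper_force: 0.0
```

```bash
cat > look.py <<'E'
import sys
from h import *
from station import bot
t=bot.read_camera('top');s=bot.read_camera('scene');w=bot.read_camera('wrist')
st=bot.state();print(st['eef_pos'].round(1),st['ft_force'].round(1),st['time'])
x,y=proj(w,[520,-35,200]).round().astype(int);print('wrist origin',x-50,y-45)
x=max(50,min(x,460));y=max(45,min(y,335))
save(sys.argv[1],[draw(t,[],262,180,45,66,6),draw(s,[],205,142,45,50,6),draw(w,[],x-50,y-45,100,90,2.5)])
E
python3 look.py pics/l1.png
```

```text
[553.6 -33.7 241.3] [ 0.4  1.1 -0.3] 5.05
wrist origin 206 209
```

View pics/l1.png

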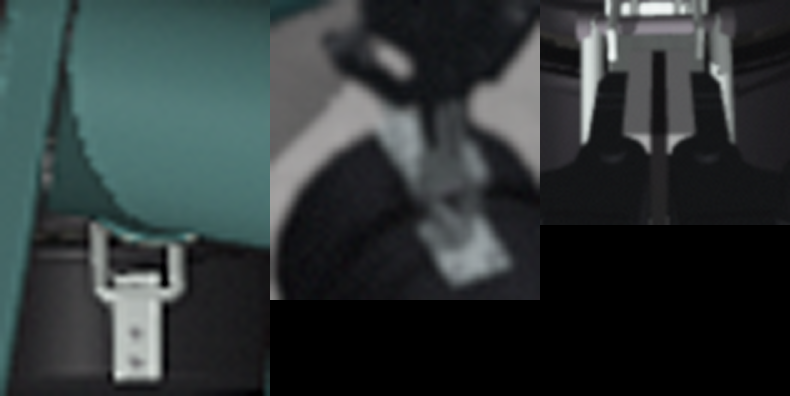

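The bail is now over the cap, with its crossbar at about top pixel (285,228.5), just above the upstand. I'll push the lever on to its open stop.

Request:
servo_tool:
  plan: [-0.3, 0, 0, 0, 0, -0.6, 0, 0, 0, 0, -0.6, 0, 0, 0, 0]

```text
time: 5.42
eef_pos: [547.1, -33.5, 241.3]
tcp_rot: [1.0, -0.012, -0.0, -0.0]
ft_force: [0.3, -0.4, -0.6]
gripper_width: 0.001
gripper_force: 0.0
```

Request:
servo_tool:
  plan: [-0.3, 0, 0, 0, 0, -0.6, 0, 0, 0, 0, -0.6, 0, 0, 0, 0]

```text
time: 5.8
eef_pos: [545.2, -33.7, 242.4]
tcp_rot: [1.0, -0.012, 0.004, 0.0]
ft_force: [9.4, 0.3, -2.8]
gripper_width: 0.003
gripper_force: 3.6
```

The open stop is reached (9 N). I'll back off, rise, go to just -x of the bail and look.

Request:
servo_tool:
  plan: [2, 0, 0, 0, 0, 3.5, 0, -3, 0, 0, 3.5, 0, -9, 0, 0, 0, 0, -10, 0, 0, -5, 0, -10, 0, 0, -10, 0, -10, 0, 0, -13, 0, -10, 0, 0, -13, 0, -10, 0, 0]

```text
time: 6.8
eef_pos: [409.4, -30.0, 341.5]
tcp_rot: [1.0, -0.012, -0.0, -0.0]
ft_force: [1.6, 0.4, 0.3]
gripper_width: 0.001
gripper_force: 0.0
```

```bash
python3 look.py pics/l2.png
```

```text
[412.5 -30.4 341.6] [ 0.4 -0.1  0.7] 6.95
wrist origin 205 26
```

View pics/l2.png

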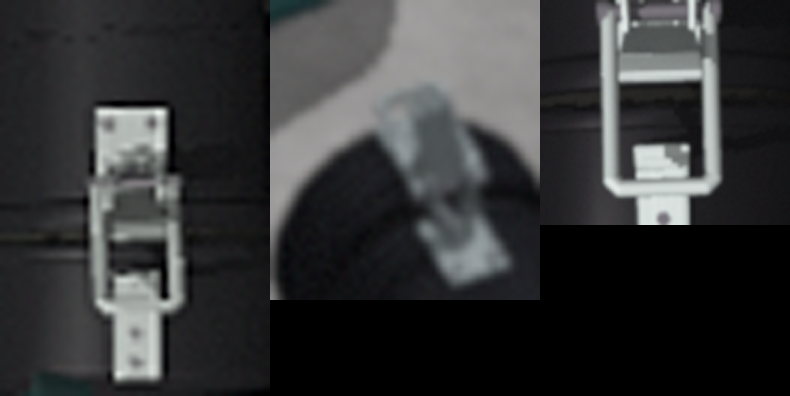

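Run:
```python
from h import *
from station import bot
from scipy.optimize import least_squares as LS
t=bot.read_camera('top');w=bot.read_camera('wrist')
for n,a,b in(('bar',(284.2,229.9),(253.2,100.2)),):
    o=[(t,a),(w,b)]
    r=LS(lambda p:np.concatenate([proj(c,p)-u for c,u in o]),[490,-36,230]);print(n,r.x.round(1),r.fun.round(2))
for n,u,v,z in(('up+x',253,83.8,199.5),('beak front',253,96.6,199.5)):print(n,ray(w,u,v,z))
for n,u,v,z in(('up+x',284.2,225.2,199.5),('front',284.2,243,188)):print('top',n,ray(t,u,v,z))
for u in (232.2,276.2):print(ray(w,u,100.2,232))
```

```text
bar [493.3 -32.4 239. ] [-0.02 -0.05  0.01  0.01]
up+x [508.67105671 -32.56778863 199.5       ]
beak front [496.70986244 -32.26066725 199.5       ]
top up+x [507.52406191 -34.40260841 199.5       ]
top front [455.28981991 -33.5308142  188.        ]
[493.78941544 -13.65845457 232.        ]
[492.78646536 -52.87481622 232.        ]
```

The bar is at about (493,-33,236) and the beak edge at about x=498. I'll press down on the bar with the shut fingers centred at x=485.

Request:
servo_tool:
  plan: [4, 0, 0, 0, 0, 7.3, 0.1, 3, 0, 0, 7.3, 0.1, 7, 0, 0, 7.3, 0.1, 10, 0, 0, 7.3, 0.1, 11.5, 0, 0, 7.3, 0.1, 12.5, 0, 0, 7.3, 0.1, 13.2, 0, 0, 7.3, 0.1, 13.8, 0, 0, 7.3, 0.1, 13.8, 0, 0]

```text
time: 8.18
eef_pos: [484.6, -33.1, 203.4]
tcp_rot: [1.0, -0.012, 0.0, -0.0]
ft_force: [-0.5, -0.1, -0.4]
gripper_width: 0.003
gripper_force: 0.0
```

Request:
servo_tool:
  plan: [0, 0, 0.3, 0, 0, 0, 0, 0.6, 0, 0, 0, 0, 0.8, 0, 0, 0, 0, 0.8, 0, 0]

```text
time: 8.68
eef_pos: [484.4, -33.0, 195.1]
tcp_rot: [1.0, -0.012, -0.0, -0.0]
ft_force: [-0.8, 0.3, 0.2]
gripper_width: 0.002
gripper_force: 0.0
```

Request:
servo_tool:
  plan: [0, 0, 0.2, 0, 0, 0, 0, 0.2, 0, 0]

```text
time: 8.93
eef_pos: [484.7, -33.1, 193.5]
tcp_rot: [1.0, -0.012, 0.0, -0.0]
ft_force: [0.7, -0.2, 1.7]
gripper_width: -0.004
gripper_force: 1.0
```

Request:
servo_tool:
  plan: [0, 0, 0.2, 0, 0, 0, 0, 0.2, 0, 0]

```text
time: 9.18
eef_pos: [484.9, -33.1, 192.9]
tcp_rot: [1.0, -0.012, 0.001, 0.0]
ft_force: [-3.7, 0.3, 15.5]
gripper_width: 0.001
gripper_force: 7.9
```

```bash
python3 look.py pics/l3.png
```

```text
[484.9 -33.1 192.9] [-4.6 -0.3 15.6] 9.325
wrist origin 205 145
```

View pics/l3.png

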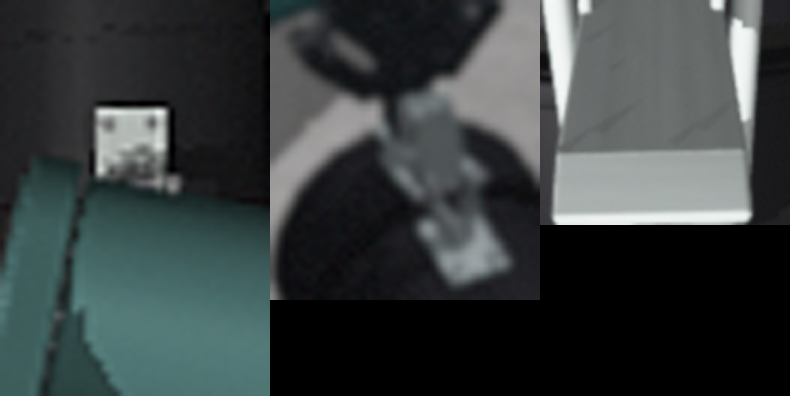

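Contact came at z≈193, which matches the top of the bar lying on the foot plate. Next I'll lift, step back and come down in front of the bar.

Request:
servo_tool:
  plan: [0, 0, -1, 0, 0, -1, 0, -1.5, 0, 0, -2.8, 0, -1.5, 0, 0, -2.8, 0, -0.5, 0, 0, -2.8, 0, 0, 0, 0, -2.8, 0, 0, 0, 0, -2.8, 0, 0, 0, 0]

```text
time: 10.2
eef_pos: [456.8, -32.4, 191.1]
tcp_rot: [1.0, -0.012, -0.0, -0.0]
ft_force: [0.1, 0.6, 0.6]
gripper_width: -0.001
gripper_force: 0.0
```

Request:
servo_tool:
  plan: [0, 0, 0.15, 0, 0, 1, 0, 0.15, 0, 0, 2, 0, 0.15, 0, 0, 2.3, 0, 0.15, 0, 0, 2.6, 0, 0.15, 0, 0, 2.8, 0, 0.15, 0, 0, 2.8, 0, 0.15, 0, 0]

```text
time: 11.08
eef_pos: [480.8, -32.8, 189.6]
tcp_rot: [1.0, -0.012, -0.004, -0.0]
ft_force: [-11.7, -0.4, 11.1]
gripper_width: 0.003
gripper_force: 8.0
```

Request:
servo_tool:
  plan: [0.1, 0, 0, 0, 0, 0.2, 0, 0, 0, 0, 0.3, 0, 0, 0, 0, 0.3, 0, 0, 0, 0]

```text
time: 11.58
eef_pos: [483.6, -32.8, 189.6]
tcp_rot: [1.0, -0.012, -0.004, -0.0]
ft_force: [-11.8, -0.5, 11.9]
gripper_width: 0.002
gripper_force: 8.7
```

Request:
servo_tool:
  plan: [-0.8, 0, 0, 0, 0, -0.8, 0, 0.15, 0, 0, -0.8, 0, 0.15, 0, 0]

```text
time: 11.95
eef_pos: [480.0, -33.0, 188.2]
tcp_rot: [1.0, -0.012, 0.0, -0.0]
ft_force: [0.5, -0.4, -1.2]
gripper_width: 0.001
gripper_force: 0.0
```

Request:
servo_tool:
  plan: [0.3, 0, 0, 0, 0, 0.6, 0, 0, 0, 0, 0.8, 0, 0, 0, 0, 0.8, 0, 0, 0, 0]

```text
time: 12.45
eef_pos: [485.0, -32.9, 187.9]
tcp_rot: [1.0, -0.012, -0.003, -0.0]
ft_force: [-8.1, -0.3, 6.6]
gripper_width: -0.002
gripper_force: 4.1
```

Request:
servo_tool:
  plan: [0.1, 0, 0, 0, 0, 0.1, 0, 0, 0, 0]

```text
time: 12.7
eef_pos: [485.7, -32.9, 188.0]
tcp_rot: [1.0, -0.012, -0.003, -0.0]
ft_force: [-9.6, 0.1, 8.2]
gripper_width: -0.002
gripper_force: 4.6
```

Request:
servo_tool:
  plan: [0.2, 0, 0, 0, 0, 0.2, 0, 0, 0, 0]

```text
time: 12.95
eef_pos: [487.2, -32.9, 188.0]
tcp_rot: [1.0, -0.012, -0.003, -0.0]
ft_force: [-10.4, -0.1, 8.9]
gripper_width: -0.003
gripper_force: 5.3
```

Request:
servo_tool:
  plan: [0.1, 0, 0, 0, 0, 0.2, 0, 0, 0, 0, 0.2, 0, 0, 0, 0]

```text
time: 13.32
eef_pos: [488.3, -32.9, 188.0]
tcp_rot: [1.0, -0.012, -0.004, -0.0]
ft_force: [-12.3, -0.4, 13.1]
gripper_width: -0.003
gripper_force: 6.6
```

Request:
servo_tool:
  plan: [0.1, 0, 0, 0, 0, 0.2, 0, 0, 0, 0, 0.2, 0, 0, 0, 0]

```text
time: 13.7
eef_pos: [488.7, -32.9, 188.0]
tcp_rot: [1.0, -0.012, -0.006, -0.0]
ft_force: [-16.9, -0.9, 17.3]
gripper_width: -0.003
gripper_force: 8.9
```

Request:
servo_tool:
  plan: [-0.5, 0, 0, 0, 0, -3, 0, 0, 0, 0, -5, 0, -5, 0, 0, -8, 0, -10, 0, 0, -8, 0, -15, 0, 0, -8, 0, -15, 0, 0]

```text
time: 14.45
eef_pos: [417.5, -32.0, 342.6]
tcp_rot: [1.0, -0.012, 0.005, 0.001]
ft_force: [0.3, -0.9, -0.7]
gripper_width: -0.002
gripper_force: 0.0
```

```bash
python3 look.py pics/l4.png
```

```text
[414.4 -31.3 337.5] [-0.5 -0.6 -0.3] 14.6
wrist origin 204 29
```

View pics/l4.png

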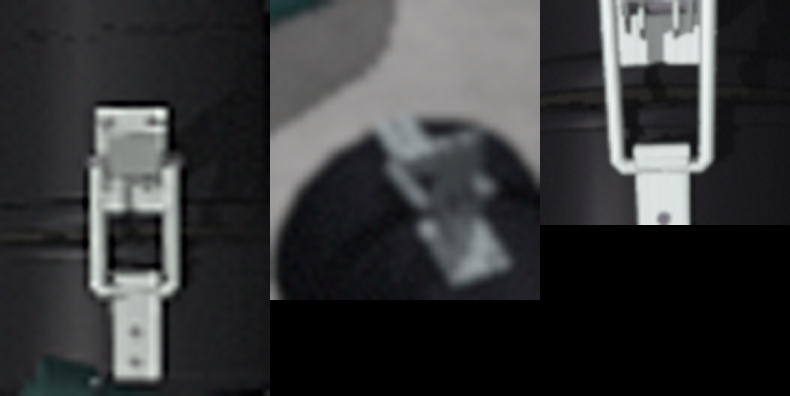

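The bar is now under the beak: the wrist picture at (662,155) shows the beak covering it, and the bail is drawn tight. Next I'll come down on the cap side of the upright lever and press it over.

Request:
servo_tool:
  plan: [5, 0, 0, 0, 0, 10, 0, 0, 0, 0, 13, 0, 0, 0, 0, 13, 0, 4, 0, 0, 13, 0, 7, 0, 0, 13, 0, 9, 0, 0, 13, 0, 9, 0, 0]

```text
time: 15.48
eef_pos: [542.2, -34.0, 244.7]
tcp_rot: [1.0, -0.012, -0.004, -0.001]
ft_force: [-0.1, -0.5, 0.6]
gripper_width: -0.001
gripper_force: 0.0
```

Request:
servo_tool:
  plan: [1, 0, 0, 0, 0, 1.7, 0, 0, 0, 0, 2.3, 0, 0, 0, 0, 2.7, 0, 0.1, 0, 0, 3.1, 0, 0.3, 0, 0, 3.1, 0, 0.3, 0, 0]

```text
time: 16.23
eef_pos: [574.7, -35.1, 245.2]
tcp_rot: [1.0, -0.012, -0.001, -0.0]
ft_force: [-4.9, 0.5, 1.2]
gripper_width: -0.001
gripper_force: 2.5
```

Request:
servo_tool:
  plan: [0.4, 0, 0.3, 0, 0, 0.8, 0, 0.6, 0, 0, 1.2, 0, 1.0, 0, 0, 1.6, 0, 1.4, 0, 0, 1.6, 0, 1.4, 0, 0]

```text
time: 16.85
eef_pos: [591.8, -35.2, 232.1]
tcp_rot: [1.0, -0.012, 0.0, -0.0]
ft_force: [-4.2, 1.7, 5.0]
gripper_width: 0.001
gripper_force: 3.5
```

Request:
servo_tool:
  plan: [0.3, 0, 0.5, 0, 0, 0.6, 0, 1.0, 0, 0, 0.8, 0, 1.5, 0, 0, 1.0, 0, 2.0, 0, 0, 1.0, 0, 2.0, 0, 0]

```text
time: 17.48
eef_pos: [603.0, -35.8, 211.9]
tcp_rot: [1.0, -0.012, 0.001, -0.0]
ft_force: [1.0, 1.4, 2.6]
gripper_width: 0.001
gripper_force: 1.0
```

Request:
servo_tool:
  plan: [0.2, 0, 0.6, 0, 0, 0.3, 0, 1.2, 0, 0, 0.3, 0, 1.7, 0, 0, 0.3, 0, 2.1, 0, 0, 0.3, 0, 2.1, 0, 0]

```text
time: 18.1
eef_pos: [604.2, -36.3, 194.2]
tcp_rot: [1.0, -0.012, 0.001, 0.0]
ft_force: [-10.2, 1.6, 30.3]
gripper_width: 0.004
gripper_force: 14.3
```

Run:
```python
from h import *
from station import bot
s=bot.state();print(s['eef_pos'],s['ft_force'])
w=bot.read_camera('wrist');t=bot.read_camera('top')
cv2.imwrite('pics/w5.png',w['frame'])
# keeper brightness profile in top view along its length
g=t['frame'].mean(2)
print(g[215:250,282:288].mean(1).round().tolist())
```

```text
[604.23858935 -36.34981666 194.20919536] [-10.22219117   1.59215379  30.28279895]
[92.0, 36.0, 26.0, 26.0, 43.0, 48.0, 37.0, 15.0, 153.0, 197.0, 195.0, 154.0, 178.0, 188.0, 188.0, 189.0, 190.0, 175.0, 167.0, 185.0, 189.0, 190.0, 183.0, 170.0, 191.0, 182.0, 84.0, 25.0, 32.0, 21.0, 120.0, 181.0, 180.0, 178.0, 178.0]
```

The keeper has moved about 7 mm in (its edge went from row 226 to 223), so the cap is home and the lever bears on its stop. I'll retreat and check.

Request:
servo_tool:
  plan: [0, 0, -1, 0, 0, 0, 0, -6, 0, 0, 0, 0, -12, 0, 0, -6, 0, -15, 0, 0, -12, 0, -15, 0, 0, -17, 0, -15, 0, 0, -17, 0, -15, 0, 0]

```text
time: 19.08
eef_pos: [430.5, -31.4, 339.7]
tcp_rot: [1.0, -0.013, -0.001, -0.0]
ft_force: [0.5, 1.1, -0.5]
gripper_width: 0.001
gripper_force: 0.0
```

Run:
```python
from h import *
from station import bot
w=bot.read_camera('wrist');t=bot.read_camera('top');s=bot.state();print(s['eef_pos'].round(1),s['ft_force'].round(1),s['time'])
cv2.imwrite('pics/w6.png',w['frame']);g=t['frame'].mean(2)
print('top rows 180..250 centre',g[180:250,282:288].mean(1).round().astype(int).tolist())
piv=(557,-34.5)
for L in(0,.1,.2,.4):
    a=L-.175;tp=W((70*np.cos(a)-8*np.sin(a),0,194+70*np.sin(a)+8*np.cos(a)),piv);print(L,'tip top',proj(t,tp).round(1),'wrist',proj(w,tp).round(1))
x=int(proj(w,[600,-34,190])[0]);gw=w['frame'].mean(2)
print(x,'wrist col',gw[0:130,x-3:x+3].mean(1).round().astype(int).tolist())
```

```text
[434.6 -32.  340.3] [-0.3 -0.8 -0.3] 19.175
top rows 180..250 centre [40, 41, 41, 36, 5, 197, 183, 174, 165, 164, 166, 167, 167, 167, 167, 167, 166, 172, 171, 171, 169, 172, 174, 154, 108, 122, 135, 101, 115, 102, 122, 157, 180, 183, 187, 90, 36, 27, 26, 41, 47, 36, 14, 148, 198, 193, 148, 175, 186, 186, 186, 188, 184, 150, 69, 31, 38, 45, 51, 56, 60, 63, 67, 71, 73, 76, 78, 80, 83, 85]
0 tip top [283.6 185.1] wrist [253. -37.]
0.1 tip top [283.7 184.8] wrist [252.9 -41. ]
0.2 tip top [283.8 184.7] wrist [252.9 -44.2]
0.4 tip top [284.  185.3] wrist [252.9 -47.8]
251 wrist col [218, 219, 219, 219, 219, 219, 219, 219, 219, 219, 219, 219, 219, 219, 219, 219, 219, 219, 220, 220, 220, 220, 220, 220, 220, 220, 220, 220, 214, 176, 131, 118, 105, 100, 123, 140, 142, 142, 141, 141, 141, 140, 141, 138, 110, 90, 104, 119, 124, 118, 106, 94, 118, 137, 139, 139, 140, 143, 169, 211, 228, 229, 228, 229, 229, 229, 229, 228, 226, 185, 101, 48, 41, 40, 40, 39, 37, 30, 21, 20, 24, 31, 38, 42, 42, 42, 41, 38, 33, 36, 40, 37, 32, 30, 33, 82, 169, 214, 224, 226, 223, 221, 223, 224, 218, 214, 222, 227, 227, 228, 227, 227, 227, 228, 227, 227, 227, 227, 227, 227, 228, 226, 214, 193, 181, 179, 187, 203, 220, 227]
```

Request:
servo_tool:
  plan: [5, 0, 0, 0, 0, 8, 0, 0, 0, 0, 8, 0, 0, 0, 0, 8, 0, 0, 0, 0]

```text
time: 19.68
eef_pos: [514.8, -33.8, 339.5]
tcp_rot: [1.0, -0.012, -0.001, -0.0]
ft_force: [-0.8, -0.5, -0.2]
gripper_width: -0.002
gripper_force: 0.0
```

Run:
```python
from h import *
from station import bot
w=bot.read_camera('wrist');piv=(557,-34.5)
for L in(0,.1,.2,.3,.4):
    a=L-.175;tp=W((70*np.cos(a)-8*np.sin(a),0,194+70*np.sin(a)+8*np.cos(a)),piv);print(L,proj(w,tp).round(1))
x=int(proj(w,[610,-34,190])[0]);gw=w['frame'].mean(2)
print(x,gw[0:120,x-3:x+3].mean(1).round().astype(int).tolist())
for r in range(0,100,6):
    b=np.where(gw[r,x-60:x+60]>90)[0]; print(r,b.min()-60+x if len(b) else 0,b.max()-60+x if len(b) else 0)
```

```text
0 [252.9  66.1]
0.1 [252.9  65.1]
0.2 [252.9  65. ]
0.3 [252.9  65.6]
0.4 [252.9  67.2]
251 [44, 44, 44, 44, 44, 45, 44, 45, 44, 44, 44, 44, 44, 44, 44, 44, 44, 45, 46, 47, 48, 46, 35, 36, 43, 44, 44, 45, 44, 45, 44, 45, 45, 44, 44, 44, 44, 44, 44, 44, 45, 45, 45, 44, 45, 45, 45, 44, 45, 45, 45, 45, 45, 44, 44, 45, 45, 45, 44, 44, 37, 30, 59, 167, 232, 242, 241, 240, 239, 240, 240, 240, 240, 241, 242, 242, 242, 242, 242, 242, 242, 242, 242, 242, 242, 242, 241, 241, 242, 242, 241, 242, 242, 242, 242, 242, 242, 242, 241, 241, 242, 242, 242, 242, 241, 241, 241, 241, 241, 241, 241, 241, 242, 241, 241, 241, 242, 241, 241, 241]
0 0 0
6 0 0
12 0 0
18 0 0
24 0 0
30 0 0
36 0 0
42 0 0
48 0 0
54 0 0
60 0 0
66 236 262
72 236 262
78 237 262
84 237 263
90 237 263
96 191 263
```

The lever stayed down with the cap home. To be sure it is fully on its stop, I'll probe once more out at the tip.

Request:
servo_tool:
  plan: [5, 0, 0, 0, 0, 10.2, -0.1, 0, 0, 0, 10.2, -0.1, 5, 0, 0, 10.2, -0.1, 10, 0, 0, 10.2, -0.1, 13.5, 0, 0, 10.2, -0.1, 14.3, 0, 0, 10.2, -0.1, 14.5, 0, 0, 10.2, -0.1, 14.7, 0, 0, 10.2, -0.1, 14.7, 0, 0]

```text
time: 20.85
eef_pos: [617.3, -35.4, 194.7]
tcp_rot: [1.0, -0.012, 0.001, 0.0]
ft_force: [0.0, -0.7, 0.6]
gripper_width: -0.004
gripper_force: 0.0
```

Request:
servo_tool:
  plan: [0, 0, 0.2, 0, 0, 0, 0, 0.4, 0, 0, 0, 0, 0.4, 0, 0]

```text
time: 21.22
eef_pos: [617.3, -35.4, 192.2]
tcp_rot: [1.0, -0.012, 0.001, 0.0]
ft_force: [-3.6, 0.7, 14.9]
gripper_width: 0.003
gripper_force: 7.3
```

The tip takes the force at z≈193. At lever = 0 the model gives about 192, and at 0.1 rad about 199, so the lever is on its stop. I'll retreat and hand in.

Request:
servo_tool:
  plan: [0, 0, -2, 0, 0, 0, 0, -8, 0, 0, 0, 0, -14, 0, 0, 0, 0, -16, 0, 0, 0, 0, -16, 0, 0, 0, 0, -16, 0, 0]

```text
time: 21.98
eef_pos: [615.7, -35.2, 347.8]
tcp_rot: [1.0, -0.012, -0.001, -0.0]
ft_force: [0.4, 0.7, 0.1]
gripper_width: 0.0
gripper_force: 0.0
```

Run:
```python
from h import *
from station import bot
g=bot.read_camera('top')['frame'].mean(2);print(g[220:245,282:288].mean(1).round().astype(int).tolist(),bot.state()['eef_pos'])
print(bot.hand_in())
```

```text
[47, 37, 15, 149, 198, 193, 148, 176, 187, 186, 186, 187, 177, 166, 182, 187, 188, 181, 168, 189, 178, 80, 26, 31, 21] [615.50518867 -35.13325091 347.29014876]
the job is handed in; nothing more can be done
None
```

I hooked the bail under the keeper's beak, pressed the lever down onto its stop so the cap was pulled home, backed the arm clear and handed the job in at about 22 s; no verdict was returned.

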